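Lock the packed bento

TASK

The packed bento's lid is on but both of its cream locking clips still stand out: with the fingertips, fold each clip down over the end of the box and push its edge in under the lip until it is tucked and stays shut by itself. Only push the clips: do not lift or tip the box or shove it along the worktop, and leave everything else where it is.

Things in the scene. Friction and masses are not known exactly. Their poses are not given: they have to be found in the camera images.
- bento: packed bento, red box 105 x 163 mm with black lid 111 x 171 mm, 68 mm high, about 0.9 kg, loose on a grippy base (starts to slide at some 6 N). Origin at the centre of the underside, z up, y along its length to the left clip, x across. On each end a brighter red lip 58 mm wide sticks out 12 mm from the end wall, centre 35 mm above the underside; it gives upwards a little as the clip's toe passes beneath
- left_clip (a joint): hinge of the left clip (box's +y end), rad. 0: folded down, edge tucked under the lip; 1.57: standing straight out, level; more: raised (stop 2.3). Starts at 1.1 to 2.1, stays where left. Swings freely down to 0.34, where its toe meets the lip; then 2 to 4 N pushed level on the outer face near the free edge springs the toe past the lip, and it stays by itself between 0 and 0.04
- right_clip (a joint): hinge of the right clip (box's -y end), rad. 0: folded down, edge tucked under the lip; 1.57: standing straight out, level; more: raised (stop 2.3). Starts at 1.1 to 2.1, stays where left. Swings freely down to 0.34, where its toe meets the lip; then 2 to 4 N pushed level on the outer face near the free edge springs the toe past the lip, and it stays by itself between 0 and 0.04
- left_hinge (a point): middle of the left clip's hinge axis, at the +y end of the lid: 90 mm from the middle of the box along its y axis, 60 mm above the box's underside; axes as the box's, the hinge axis runs along x
- right_hinge (a point): middle of the right clip's hinge axis, at the -y end of the lid: 90 mm from the middle of the box along its y axis, 60 mm above the box's underside; axes as the box's, the hinge axis runs along x
- left_edge (a point): middle of the left clip's free edge on its ribbed outer face, 32 mm along the plate from the hinge axis and 6.5 mm off it; z along the plate towards the hinge, y out of the outer face (up when the clip is level). Cream clip 50 mm wide, plate 2.5 mm thick, with a toe at the free edge that points 12 mm inwards. Closed, the edge is 28 mm above the box's underside
- right_edge (a point): middle of the right clip's free edge on its ribbed outer face, 32 mm along the plate from the hinge axis and 6.5 mm off it; z along the plate towards the hinge, y out of the outer face (up when the clip is level). Cream clip 50 mm wide, plate 2.5 mm thick, with a toe at the free edge that points 12 mm inwards. Closed, the edge is 28 mm above the box's underside
- onigiri_press: closed triangular onigiri press of pink plastic, 120 mm a side with rounded corners, 61 mm high with its grip; origin at the centre of the underside; stands beyond the box; to be left alone
- soy_dish: white and blue ceramic soy dish in the shape of a fish, 85 x 48 mm, 18 mm high; origin under its middle; to be left alone
- melamine_bowl: ivory melamine bowl, 116 mm across, 52 mm high; origin at the centre of the underside; right of the box; to be left alone
- chopstick_case: red and black chopstick case lying flat, 30 x 200 x 18 mm, length along its y; origin at the centre of the underside; between the robot and the box; to be left alone
- shaker: seasoning shaker with a red cap, 44 mm across, 95 mm high; origin at the centre of the underside; to be left alone
- rice_paddle: white rice paddle lying flat, 182 mm long along its x, blade 60 mm wide, 8 mm thick; origin near the middle of its length; left of the box; to be left alone

How it is judged:
By the outcome, as a careful person would: the job done as asked, in the order asked, and still so for the second after the job is handed in, with the robot touching nothing.
It also fails if it takes over 45 s, if anything falls off the work surface, if the arm or the gripper's body presses on something with over 40 N, if the wrist force passes 120 N, or if a joint passes its speed limit or range.

ROBOT

A 7-joint arm with a two-finger parallel gripper is mounted at the origin on the work surface. World frame = base frame: x ahead of the robot, y to its left, z up, the work surface at z = 0. Lengths are in m, angles in degrees, forces in N, time in s.
With the tool pointing down it reaches from about 0.425 to 0.875 m from the base axis. Payload 4.7 kg.
Tool frame: the origin (TCP) lies at the centre of the arm's flange, where the gripper is bolted on; the fingertips stand 182 mm ahead of it and the grasp point (between the pads) lies 164 mm ahead of it (r.tips_ahead is the distance from the TCP to the fingertips, in m); z points along the fingers, y is the line along which they close (so a half turn about z gives the same grasp; the last joint's range is limited). The gripper opens to 87 mm and grips with 3 to 60 N. Pads are 19 mm wide; open, the fingers measure 117 mm over their backs; the gripper's body (75 mm by 190 mm) begins 51 mm behind the grasp point.
Start: joints at [70.823, 18.392, -4.016, 83.108, 1.295, 78.541, -3.26], TCP at [0.222, -0.611, 0.405] pointing down, gripper open.
Joint ranges: [-163.93, 163.93], [-17.29, 119.83], [-79.2, 71.16], [3.27, 140.29], [-89.18, 269.18], [5.43, 117.66], [-154.24, 154.24]. Speed limits (degrees/s): [147.25, 147.25, 180, 180, 180, 180, 180].

INTERFACE

Orientations are given as a 3x3 rotation matrix whose columns are the frame's x, y, z axes.
In Python, from workcell import r gives the robot as it stands. The module is installed in compiled form; this text tells all that it offers.
- The arm moves only by the shell command python3 -m jog 'ROWS'. ROWS is JSON, a list of rows, each a list of 7 numbers: the finger opening in m, from 0 to 0.087, then the shift along the tool's x, y, z in m, then the turn, a rotation vector about the tool's x, y, z in degrees. In form: [[claw, dx, dy, dz, ax, ay, az], ...]. A call has 1 to 20 rows; each row is the pose to reach, as a shift and turn from the pose commanded when the call began, along the tool's axes at that moment; what a row does not reach only later rows make up. A row lasts 1/12 s, in which the tool goes at most 41.7 mm and 7.16 degrees, less where a joint would pass 70% of its speed; a pose out of reach is approached as far as the arm can. A call with a gripper value outside its range is refused whole. The fingers move at their own pace and stop on an object; the grip force is fixed at half the most. Time passes only in rows, so rows that repeat a pose let the fingers close. It gives the time, the measured TCP pose, the force, the opening and the grip force at its end, in the units of the state.
- r.observe(): the state, without advancing time (a new reading comes with each control period).
- r.snapshot(name): name is "scene" or "top" or "wrist"; returns the picture (480x640x3 uint8, red, green, blue); there is no depth.
- r.camera_params(name): a dict with "intrinsics" (3x3 intrinsics, pixels), "k1" (the pictures are not rectified: a ray, as slopes to the right and down, at radius r is drawn at 1 + k1 r^2 times it, then the intrinsics apply), "extrinsics" (4x4, takes a point from camera to world coordinates). Camera axes: x right, y down, z forward; pixel columns grow to the right and rows downward; lengths in m; the calibration is good to about 2 mm. A picture is of the moment at which its call begins: read the wrist's pose just before it. camera_params takes no time and is no camera call; for the wrist camera it gives the pose at the moment of the call.
- r.sign_off(): hands the job in; it is judged then, once.
The state is a dict: "clock": time; "q": joint angles; "joint_vel": joint speeds; "tau": joint torques, N m; "eef_pos": TCP position; "ee_rot": TCP orientation; "wrist_force": force on the tool from outside, world axes, zero at the start; "moment": the same for the moment, N m; "finger_gap": finger opening in m; "grasp_force": force on a finger pad.
Only numpy, scipy, OpenCV 4.12 (cv2) and the standard library are available. Lean on these libraries where they do the work, as an engineer would, in place of code of your own. Each camera call takes 0.05 s, during which the arm holds its last target. There are 200 camera calls.

## Working session

There is one attempt and no reset: what is moved stays moved. The work goes in short steps, Python scripts to look and compute and a shell command to move; the robot and the scene stay as the last step left them, time stands still between calls to the robot, and variables do not carry over. Pictures are saved under pics/ and viewed, at most 10 in all, crops included, and the job is handed in when it is done.

```bash
mkdir -p pics
python3 - <<'E'
from workcell import r
import cv2,numpy as np
a=r.snapshot("scene");b=r.snapshot("top")
cv2.imwrite("pics/scene.png",a[...,::-1]);cv2.imwrite("pics/top.png",b[...,::-1])
np.set_printoptions(precision=4,suppress=True)
for n in("scene","top","wrist"):
    p=r.camera_params(n);print(n,p["intrinsics"].tolist() if hasattr(p["intrinsics"],'tolist') else p["intrinsics"],p["k1"]);print(np.array(p["extrinsics"]))
s=r.observe();print(s["clock"],s["eef_pos"],s["ee_rot"],s["wrist_force"],s["finger_gap"])
E
```

```text
scene [[449.999768583814, 0.0, 323.00323733327735], [0.0, 449.999768583814, 233.19567895253786], [0.0, 0.0, 1.0]] -0.08606455460341224
[[-0.8426  0.465  -0.2716  0.8489]
 [ 0.5384  0.7196 -0.4384  0.4624]
 [-0.0084 -0.5157 -0.8567  1.0057]
 [ 0.      0.      0.      1.    ]]
top [[554.4991512056232, 0.0, 316.52772619066445], [0.0, 554.4991512056232, 243.27918016712434], [0.0, 0.0, 1.0]] 0.03089419131132647
[[ 0.0174 -0.9797  0.1995  0.2608]
 [-0.9998 -0.0174  0.0021 -0.0209]
 [ 0.0014 -0.1995 -0.9799  1.4558]
 [ 0.      0.      0.      1.    ]]
wrist [[341.2533961296076, 0.0, 318.5777104763488], [0.0, 341.2533961296076, 238.17495104797328], [0.0, 0.0, 1.0]] -0.043026692949530855
[[ 0.3415 -0.8975 -0.2789  0.2986]
 [-0.9399 -0.327  -0.0987 -0.582 ]
 [-0.0026  0.2959 -0.9552  0.3849]
 [ 0.      0.      0.      1.    ]]
0.1 [ 0.2221 -0.6107  0.4038] [[ 0.9398  0.3418 -0.0007]
 [ 0.3418 -0.9398  0.0016]
 [-0.0001 -0.0017 -1.    ]] [ 0.1161  0.7711 -0.1048] 0.08711161657003862
```

View pics/scene.png

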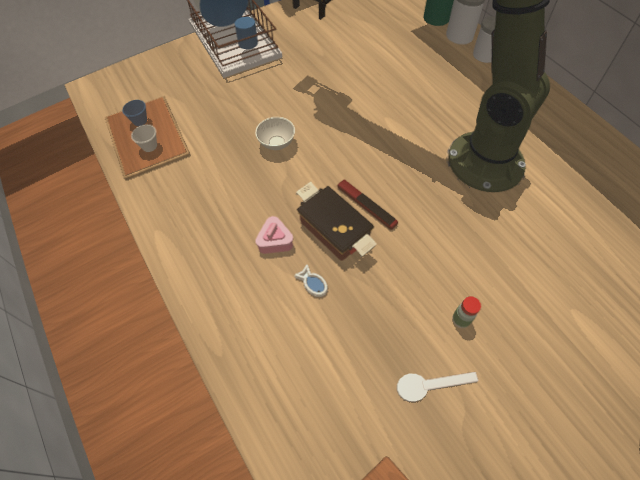

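View pics/top.png

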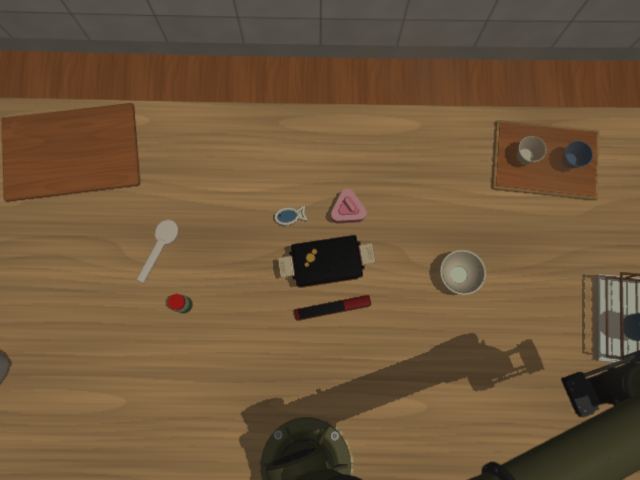

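The top view shows the lid centred near (327,261), the left clip at (287,266) and the right clip at (367,253). In the scene view the lid is near (335,222), with the left clip at (364,245) and the right at (308,191).

```bash
cat > h.py <<'E'
from workcell import r
import cv2,numpy as np
from scipy.optimize import least_squares
np.set_printoptions(precision=4,suppress=True)
def ray(n,uv,P=None):
    p=P or r.camera_params(n);K=np.array(p["intrinsics"]);E=np.array(p["extrinsics"])
    d=(np.array(uv,float)-K[:2,2])/[K[0,0],K[1,1]];s=d.copy()
    for _ in range(20): s=d/(1+p["k1"]*(s@s))
    return E[:3,3],E[:3,:3]@np.r_[s,1]
def plane(n,uv,z,P=None):
    o,d=ray(n,uv,P);return o+d*(z-o[2])/d[2]
def tri(rs):
    A=0;b=0
    for o,d in rs:
        d=d/np.linalg.norm(d);M=np.eye(3)-np.outer(d,d);A=A+M;b=b+M@o
    return np.linalg.solve(A,b)
def comp(m,seed):
    # component nearest seed
    n,l,st,c=cv2.connectedComponentsWithStats(m.astype(np.uint8))
    k=min([i for i in range(1,n) if st[i,4]>60],key=lambda i:np.hypot(*(c[i]-seed)));return l==k
E
python3 - <<'E'
from h import *
seeds={"top":((327,270),(287,266),(367,253)),"scene":((335,222),(364,245),(308,191))}
C={}
for n in seeds:
    im=cv2.imread(f"pics/{n}.png");g=im.astype(int);mx=g.max(2);mn=g.min(2)
    lid=comp(mx<60,seeds[n][0]); box=cv2.minAreaRect(np.argwhere(lid)[:,::-1].astype(np.float32))
    pts=cv2.boxPoints(box);print(n,lid.sum(),[plane(n,p,.068) for p in pts],plane(n,box[0],.068))
    for k,s in enumerate(seeds[n][1:]):
        m=comp((mn>115)&(mx-mn<75)&(cv2.GaussianBlur(mx.astype(np.float32),(1,1),0)>150),s)
        b=cv2.minAreaRect(np.argwhere(m)[:,::-1].astype(np.float32));p=cv2.boxPoints(b)
        print(n,k,m.sum(),p.round(1).tolist());C[n,k]=p
    y,x=seeds[n][1][::-1];print(im[y,x],)
    cv2.imwrite(f"pics/c_{n}.png",cv2.resize(im[170:320,250:400],None,fx=4,fy=4,interpolation=cv2.INTER_CUBIC))
a=cv2.imread("pics/c_top.png");b=cv2.imread("pics/c_scene.png");cv2.imwrite("pics/c.png",cv2.resize(np.hstack([a,b]),(800,400)))
E
```

```text
top 2817 [array([0.5383, 0.056 , 0.068 ]), array([ 0.5702, -0.1236,  0.068 ]), array([ 0.4596, -0.1408,  0.068 ]), array([0.4286, 0.0361, 0.068 ])] [ 0.4987 -0.0429  0.068 ]
top 0 613 [[132.8000030517578, 276.3999938964844], [162.60000610351562, 216.8000030517578], [179.8000030517578, 225.39999389648438], [150.0, 285.0]]
top 1 234 [[444.6000061035156, 275.79998779296875], [451.20001220703125, 262.6000061035156], [468.3999938964844, 271.20001220703125], [461.79998779296875, 284.3999938964844]]
[105 133 148]
scene 128 [array([ 0.036 , -0.8719,  0.068 ]), array([-0.0068, -0.8437,  0.068 ]), array([ 0.0554, -0.7482,  0.068 ]), array([ 0.0966, -0.7753,  0.068 ])] [ 0.046  -0.8087  0.068 ]
scene 0 283 [[352.29998779296875, 245.1999969482422], [367.8999938964844, 232.5], [376.8999938964844, 243.5], [361.29998779296875, 256.20001220703125]]
scene 1 241 [[295.29998779296875, 191.0], [311.20001220703125, 179.5], [318.6000061035156, 189.89999389648438], [302.6000061035156, 201.3000030517578]]
[163 197 215]
```

View pics/c.png

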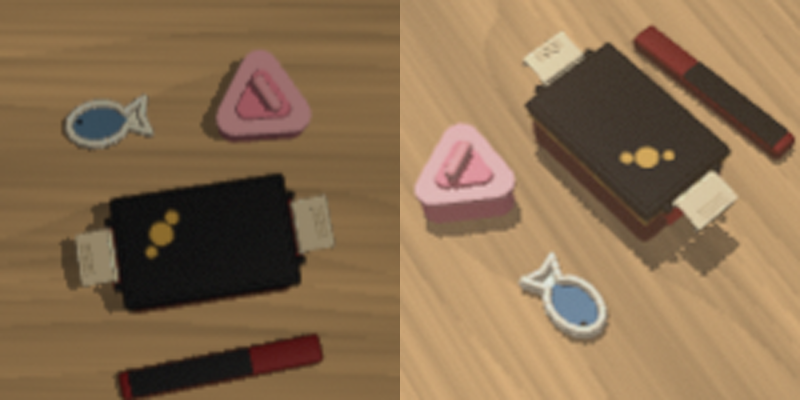

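Run:
```python
from h import *
for k,t,s in(("L",(280.4,268.1),(368.9,247.6)),("R",(373.4,253.25),(302.5,187.6))):
    print(k,tri([ray("top",t),ray("scene",s)]), [np.array(plane(n,u,.06)) for n,u in(("top",t),("scene",s))])
# lid corners by hand in scene crop for cross check (lid top z=.068)
c=lambda u,v:plane("scene",(250+(u-400)/2.667,170+v/2.667),.068)
P=[c(*q) for q in((607,45),(730,150),(650,217),(528,105))];print(np.array(P),np.mean(P,0))
s=r.observe();R=np.array(s["ee_rot"]);p=np.array(s["eef_pos"])
yb=np.array([-np.sin(np.radians(10)),np.cos(np.radians(10)),0])
for d in(-.115,.115):
    T=np.array([.4987,-.0429,0])+yb*d;T[2]=.182+.12;print(d,T,R.T@(T-p))
```

```text
L [0.4787 0.073  0.0613] [array([0.4789, 0.073 , 0.06  ]), array([0.4781, 0.0725, 0.06  ])]
R [ 0.5209 -0.1636  0.0659] [array([ 0.5216, -0.1638,  0.06  ]), array([ 0.5191, -0.168 ,  0.06  ])]
[[ 0.466  -0.1292  0.068 ]
 [ 0.4363  0.0334  0.068 ]
 [ 0.5374  0.0517  0.068 ]
 [ 0.5668 -0.1105  0.068 ]] [ 0.5016 -0.0386  0.068 ]
-0.115 [ 0.5187 -0.1562  0.302 ] [ 0.4341 -0.3256  0.1023]
0.115 [0.4787 0.0704 0.302 ] [ 0.474  -0.5521  0.1027]
```

```bash
python3 -m jog '[[0,0.434,-0.326,0.06,0,0,-80],[0,0.434,-0.326,0.06,0,0,-80],[0,0.434,-0.326,0.06,0,0,-80],[0,0.434,-0.326,0.06,0,0,-80],[0,0.434,-0.326,0.06,0,0,-80],[0,0.434,-0.326,0.06,0,0,-80],[0,0.434,-0.326,0.06,0,0,-80],[0,0.434,-0.326,0.06,0,0,-80],[0,0.434,-0.326,0.06,0,0,-80],[0,0.434,-0.326,0.06,0,0,-80],[0,0.434,-0.326,0.06,0,0,-80],[0,0.434,-0.326,0.06,0,0,-80],[0,0.434,-0.326,0.06,0,0,-80],[0,0.434,-0.326,0.06,0,0,-80],[0,0.434,-0.326,0.06,0,0,-80],[0,0.434,-0.326,0.06,0,0,-80],[0,0.434,-0.326,0.06,0,0,-80],[0,0.434,-0.326,0.06,0,0,-80]]'
python3 - <<'E'
from h import *
s=r.observe();print(s["clock"],s["eef_pos"],s["ee_rot"],s["wrist_force"],s["q"])
P=r.camera_params("wrist");a=r.snapshot("wrist");cv2.imwrite("pics/w1.png",a[...,::-1]);print(P["extrinsics"])
E
```

```text
clock: 1.6
eef_pos: [0.5178, -0.1582, 0.3447]
ee_rot: [[-0.17, 0.985, -0.001], [0.985, 0.17, -0.001], [-0.001, -0.001, -1.0]]
wrist_force: [-0.6, 0.3, -0.5]
finger_gap: 0.0003
grasp_force: 0.0
1.6 [ 0.5178 -0.1582  0.3447] [[-0.17    0.9854 -0.0005]
 [ 0.9854  0.17   -0.0008]
 [-0.0007 -0.0007 -1.    ]] [-0.6048  0.2526 -0.5132] [ 43.66     9.6721 -32.319  102.2536   5.5517  69.6595  19.562 ]
[[ 0.9855  0.1625  0.0492  0.5039]
 [ 0.1698 -0.9414 -0.2914 -0.077 ]
 [-0.001   0.2955 -0.9553  0.3257]
 [ 0.      0.      0.      1.    ]]
```

View pics/w1.png

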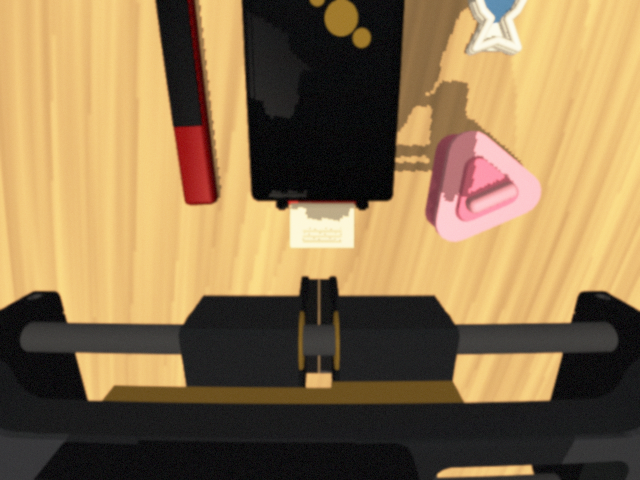

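The wrist view shows the lid's right end along row 200 (columns 253 to 392). The right clip's free edge is at row 248 (290 to 355), and the closed fingertips sit near (319,285).

Run:
```python
from h import *
print(plane("wrist",(253,200),.068),plane("wrist",(392,200),.068),plane("wrist",(322.5,200),.068))
print("pins",plane("wrist",(282,204),.06),plane("wrist",(362,204),.06))
for z in(.04,.05,.06,.07,.08):
    a=plane("wrist",(290,248),z);b=plane("wrist",(355,248),z);print(z,np.linalg.norm(a-b),(a+b)/2)
```

```text
[ 0.4626 -0.1339  0.068 ] [ 0.5675 -0.1157  0.068 ] [ 0.5151 -0.1249  0.068 ]
pins [ 0.4844 -0.1349  0.06  ] [ 0.5468 -0.1242  0.06  ]
0.04 0.057516042233269046 [ 0.5237 -0.1724  0.04  ]
0.05 0.055503528494085595 [ 0.523 -0.169  0.05 ]
0.06 0.053491014754902144 [ 0.5223 -0.1657  0.06  ]
0.07 0.05147850101571875 [ 0.5216 -0.1624  0.07  ]
0.08 0.04946598727653541 [ 0.5209 -0.159   0.08  ]
```

```bash
python3 -m jog '[[0,0,0.003,0.04,0,0,0],[0,0,0.003,0.075,0,0,0],[0,0,0.003,0.085,0,0,0],[0,0,0.003,0.092,0,0,0],[0,0,0.003,0.098,0,0,0],[0,0,0.003,0.104,0,0,0],[0,0,0.003,0.11,0,0,0],[0,0,0.003,0.116,0,0,0],[0,0,0.003,0.122,0,0,0],[0,0,0.003,0.128,0,0,0],[0,0,0.003,0.134,0,0,0],[0,0,0.003,0.14,0,0,0],[0,0,0.003,0.144,0,0,0],[0,0,0.003,0.144,0,0,0],[0,0,0.003,0.144,0,0,0]]'
python3 -m jog '[[0,0.003,0,0,0,0,0],[0,0.006,0,0,0,0,0],[0,0.008,0,0,0,0,0],[0,0.008,0,0,0,0,0],[0,0.008,0,0,0,0,0]]'
python3 - <<'E'
from h import *
P=r.camera_params("wrist");a=r.snapshot("wrist");cv2.imwrite("pics/w2.png",a[...,::-1])
s=r.observe();print(s["wrist_force"],s["eef_pos"])
E
```

```text
clock: 2.9
eef_pos: [0.5212, -0.1555, 0.2002]
ee_rot: [[-0.174, 0.985, -0.001], [0.985, 0.174, 0.001], [0.001, -0.001, -1.0]]
wrist_force: [-0.1, -0.7, -0.2]
finger_gap: 0.0001
grasp_force: 0.4
clock: 3.32
eef_pos: [0.5203, -0.1487, 0.2011]
ee_rot: [[-0.173, 0.985, 0.001], [0.985, 0.173, -0.002], [-0.002, 0.001, -1.0]]
wrist_force: [1.1, -5.9, -0.6]
finger_gap: 0.0002
grasp_force: 2.5
[ 1.7634 -4.5392 -2.3245] [ 0.5203 -0.1487  0.2011]
```

View pics/w2.png

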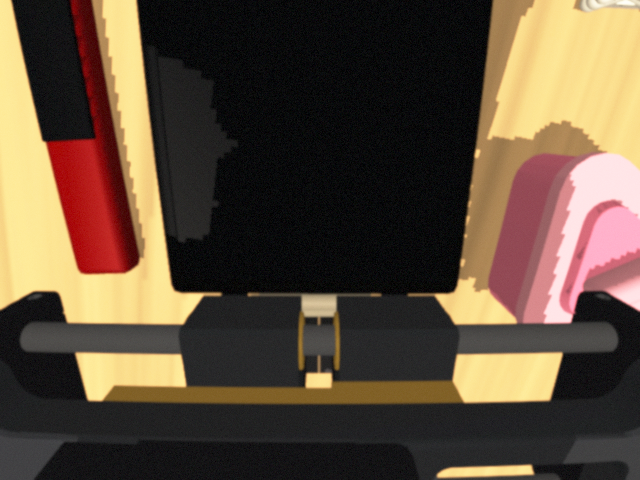

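The wrist view shows the lid's end along row 292 (columns 175 to 458). The gripper hides the clip itself. I'll check whether the box has moved.

Run:
```python
from h import *
print(plane("wrist",(175,292),.068),plane("wrist",(458,292),.068),plane("wrist",(316.5,292),.068))
im=cv2.imread("pics/top.png");b=r.snapshot("top")[...,::-1]
cv2.imwrite("pics/top2.png",b)
for q in(im,b):
    lid=comp(q.max(2)<60,(327,261)); bx=cv2.minAreaRect(np.argwhere(lid)[:,::-1].astype(np.float32));print(bx,lid.sum())
# shift of the lid's left part + ornament between frames
t=im[235:285,270:345];m=cv2.matchTemplate(b[225:295,260:355],t,cv2.TM_CCOEFF_NORMED);print(cv2.minMaxLoc(m))
s=r.observe();print(s["wrist_force"],s["eef_pos"])
```

```text
[ 0.4635 -0.1323  0.068 ] [ 0.567  -0.1142  0.068 ] [ 0.5152 -0.1231  0.068 ]
((326.1072998046875, 260.6864013671875), (43.441650390625, 71.26036071777344), 81.11934661865234) 2817
((319.2692565917969, 309.84619140625), (11.57085132598877, 50.009613037109375), 78.69007110595703) 533
(0.23142391443252563, 0.958981454372406, (20, 20), (10, 10))
[ 1.8001 -5.4222 -1.8078] [ 0.5203 -0.1487  0.2011]
```

```bash
for i in 1; do python3 -m jog '[[0,0.0007,0,0,0,0,0],[0,0.0007,0,0,0,0,0]]' | grep -E "eef_pos|force"; done; python3 -m jog '[[0,0.0007,0,0,0,0,0],[0,0.0007,0,0,0,0,0]]' | grep -E "eef_pos|force"
python3 - <<'E'
from h import *
im=cv2.imread("pics/top.png");b=r.snapshot("top")[...,::-1]
g=lambda q:cv2.cvtColor(q,cv2.COLOR_BGR2GRAY).astype(np.float32)
for (x0,x1,y0,y1) in((275,345,236,290),(150,200,280,320),(270,310,235,290)):
    A=g(im)[y0:y1,x0:x1];B=g(b)[y0:y1,x0:x1];print(cv2.phaseCorrelate(A,B,cv2.createHanningWindow(A.shape[::-1],cv2.CV_32F)))
E
```

```text
eef_pos: [0.5203, -0.1486, 0.2011]
wrist_force: [3.0, -6.4, -2.2]
grasp_force: 3.3
eef_pos: [0.5201, -0.1482, 0.2012]
wrist_force: [1.8, -7.5, -1.5]
grasp_force: 3.6
((-0.3929632035305701, 0.017975556433388107), 0.9028496477339003)
((-0.06041234482966473, 0.030773122463422453), 0.94861443734169)
((-0.410744029792923, -0.0880397495232188), 1.0159908254941306)
```

```bash
python3 -m jog '[[0,-0.02,0,0,0,0,0],[0,-0.045,0,0,0,0,0],[0,-0.06,0,-0.04,0,0,0],[0,-0.06,0,-0.08,0,0,0],[0,-0.06,0,-0.11,0,0,0],[0,-0.06,0,-0.14,0,0,0],[0,-0.06,0,-0.14,0,0,0]]' | grep -E "clock|eef_pos|force"
python3 - <<'E'
from h import *
a=r.snapshot("wrist")[...,::-1];cv2.imwrite("pics/w3.png",a)
b=r.snapshot("scene")[...,::-1];t=r.snapshot("top")[...,::-1];cv2.imwrite("pics/s3.png",b);cv2.imwrite("pics/t3.png",t)
print(r.observe()["wrist_force"])
c=cv2.resize(a[120:320,200:450],(500,400),interpolation=cv2.INTER_CUBIC);d=cv2.resize(b[170:270,280:355],(300,400),interpolation=cv2.INTER_CUBIC)
cv2.imwrite("pics/c3.png",np.hstack([c,d]))
E
```

```text
clock: 4.38
eef_pos: [0.5325, -0.2045, 0.3476]
wrist_force: [0.7, 0.2, 0.6]
grasp_force: 0.0
[-0.248  -0.0931 -1.3706]
```

View pics/c3.png

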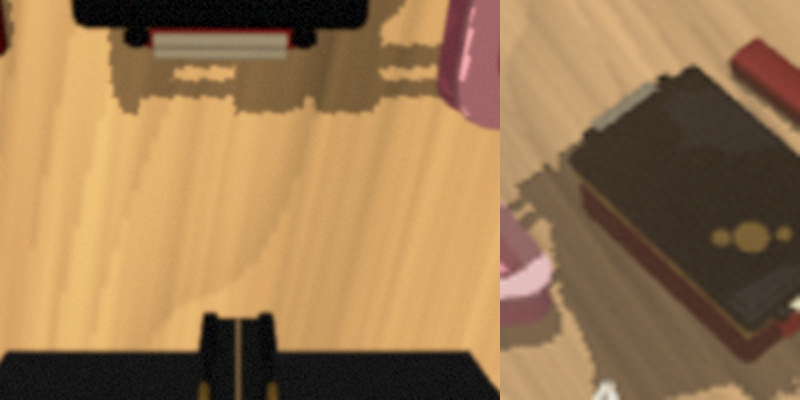

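The right clip is now folded. In the enlarged crop the lid end is at row 27 and the clip's lower edge at row 59, which in the full picture are rows 133.5 and 149.5. I'll work out whether it is tucked.

Run:
```python
from h import *
o=np.array([.172,-.985,0])
l=plane("wrist",(310,133.5),.068)
for v in(148.5,149.5,150.5):
  for z,n,e in((.028,"closed",.011),(.032,"0.34",.0213)):
    print(v,n,"beyond lid end",(plane("wrist",(310,v),z)-l)@o,"expect",e)
print(l)
im=cv2.imread("pics/top.png");b=cv2.imread("pics/t3.png")
g=lambda q:cv2.cvtColor(q,cv2.COLOR_BGR2GRAY).astype(np.float32)
for (x0,x1,y0,y1) in((292,364,233,290),(270,310,235,290)):
    A=g(im)[y0:y1,x0:x1];B=g(b)[y0:y1,x0:x1];print(cv2.phaseCorrelate(A,B,cv2.createHanningWindow(A.shape[::-1],cv2.CV_32F)))
```

```text
148.5 closed beyond lid end 0.012060163921758023 expect 0.011
148.5 0.34 beyond lid end 0.0118963494206867 expect 0.0213
149.5 closed beyond lid end 0.012873995924330991 expect 0.011
149.5 0.34 beyond lid end 0.012699095897142196 expect 0.0213
150.5 closed beyond lid end 0.013689036672025702 expect 0.011
150.5 0.34 beyond lid end 0.013503034653926252 expect 0.0213
[ 0.5097 -0.1245  0.068 ]
((-0.30155647023154586, -0.06473820072588055), 0.9374024994947292)
((-0.35284449009592933, -0.06343135939080113), 1.007833599249522)
```

The right clip is tucked: its edge is 12 to 13 mm beyond the lid end, against about 21 mm if it were still on the lip. The box crept less than 1 mm. Next is the left clip.

```bash
python3 -m jog '[[0,0.03,-0.003,0,0,0,0],[0,0.07,-0.003,0,0,0,0],[0,0.11,-0.003,0,0,0,0],[0,0.15,-0.003,0,0,0,0],[0,0.19,-0.003,0,0,0,0],[0,0.23,-0.003,0,0,0,0],[0,0.27,-0.003,0,0,0,0],[0,0.29,-0.003,0,0,0,0],[0,0.29,-0.003,0,0,0,0],[0,0.29,-0.003,0,0,0,0]]' | grep -E "clock|eef_pos|force"
python3 - <<'E'
from h import *
a=r.snapshot("wrist")[...,::-1];cv2.imwrite("pics/w4.png",a);s=r.observe();print(s["eef_pos"],s["ee_rot"],s["wrist_force"])
E
```

```text
clock: 5.37
eef_pos: [0.476, 0.081, 0.3393]
wrist_force: [-0.2, -1.3, -0.5]
grasp_force: 0.0
[0.4765 0.0794 0.3394] [[-0.1743  0.9847 -0.0027]
 [ 0.9847  0.1743 -0.0004]
 [ 0.0001 -0.0027 -1.    ]] [-0.2034 -0.6217 -0.9871]
```

View pics/w4.png

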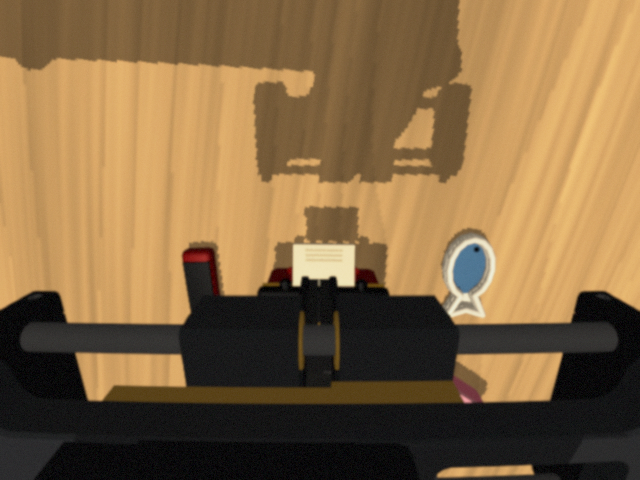

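The left clip is visible: free edge at row 244 (columns 294 to 355), lid end near row 288 (260 to 388). The fingertips are at about column 319.

Run:
```python
from h import *
o=np.array([-.173,.985,0]);w=np.array([.985,.173,0]);h=np.array([.485,.049,0])
t=np.array(r.observe()["eef_pos"])-h;print("tcp u",t@o,"w",t@w)
for z in(.05,.06,.07,.08):
    a,b=plane("wrist",(294,244),z),plane("wrist",(355,244),z);c=(a+b)/2-h;print(z,np.linalg.norm(a-b),c@o,c@w)
c=plane("wrist",(324,288),.068)-h;print("lid end",c@o,c@w)
```

```text
tcp u 0.03143133612857274 w -0.0031273532069774363
0.05 0.050876195649305934 0.025261947276072328 0.000995270171845297
0.06 0.048995131673122944 0.028533958262107206 0.0008401684815409639
0.07 0.04711406769693995 0.031805969248142094 0.0006850667912366342
0.08 0.045233003720756795 0.035077980234177 0.000529965100932249
lid end -0.006415955266009253 0.0005473679426573406
```

```bash
python3 -m jog '[[0,0,0.004,0.035,0,0,0],[0,0,0.004,0.067,0,0,0],[0,0,0.004,0.077,0,0,0],[0,0,0.004,0.084,0,0,0],[0,0,0.004,0.09,0,0,0],[0,0,0.004,0.096,0,0,0],[0,0,0.004,0.102,0,0,0],[0,0,0.004,0.108,0,0,0],[0,0,0.004,0.114,0,0,0],[0,0,0.004,0.12,0,0,0],[0,0,0.004,0.126,0,0,0],[0,0,0.004,0.132,0,0,0],[0,0,0.004,0.137,0,0,0],[0,0,0.004,0.137,0,0,0],[0,0,0.004,0.137,0,0,0]]' | grep -E "clock|eef_pos|force"
python3 -m jog '[[0,-0.003,0,0,0,0,0],[0,-0.004,0,0,0,0,0],[0,-0.004,0,0,0,0,0]]' | grep -E "eef_pos|force"
python3 -m jog '[[0,-0.0015,0,0,0,0,0],[0,-0.002,0,0,0,0,0],[0,-0.002,0,0,0,0,0]]' | grep -E "eef_pos|force"
```

```text
clock: 6.67
eef_pos: [0.4808, 0.0803, 0.2033]
wrist_force: [-0.5, 0.3, 0.3]
grasp_force: 0.0
eef_pos: [0.4819, 0.076, 0.204]
wrist_force: [0.6, -0.5, -0.3]
grasp_force: 0.1
eef_pos: [0.4822, 0.0741, 0.2039]
wrist_force: [-0.1, 0.8, -0.0]
grasp_force: 0.0
```

```bash
python3 -m jog '[[0,-0.001,0,0,0,0,0],[0,-0.0015,0,0,0,0,0],[0,-0.0015,0,0,0,0,0]]' | grep -E "eef_pos|force"
python3 -m jog '[[0,-0.001,0,0,0,0,0],[0,-0.0015,0,0,0,0,0],[0,-0.0015,0,0,0,0,0]]' | grep -E "eef_pos|force"
python3 -m jog '[[0,-0.001,0,0,0,0,0],[0,-0.001,0,0,0,0,0]]' | grep -E "eef_pos|force"
```

```text
eef_pos: [0.4823, 0.0731, 0.2037]
wrist_force: [-0.4, 1.6, -0.1]
grasp_force: 0.6
eef_pos: [0.4824, 0.0718, 0.2036]
wrist_force: [-1.1, 3.2, -2.4]
grasp_force: 1.5
eef_pos: [0.4826, 0.0705, 0.2036]
wrist_force: [-0.3, 2.9, -1.0]
grasp_force: 1.3
```

```bash
python3 -m jog '[[0,-0.001,0,0,0,0,0],[0,-0.001,0,0,0,0,0]]' | grep -E "eef_pos|force"
python3 -m jog '[[0,-0.001,0,0,0,0,0],[0,-0.001,0,0,0,0,0]]' | grep -E "eef_pos|force"
```

```text
eef_pos: [0.4829, 0.0689, 0.2037]
wrist_force: [0.2, -0.0, 0.4]
grasp_force: 0.6
eef_pos: [0.4833, 0.0677, 0.2038]
wrist_force: [0.4, 0.6, 0.1]
grasp_force: 0.1
```

```bash
python3 -m jog '[[0,-0.001,0,0,0,0,0],[0,-0.001,0,0,0,0,0]]' | grep -E "eef_pos|force"
```

```text
eef_pos: [0.4835, 0.0668, 0.2038]
wrist_force: [0.3, 0.1, -0.3]
grasp_force: 0.0
```

```bash
python3 -m jog '[[0,-0.001,0,0,0,0,0],[0,-0.001,0,0,0,0,0]]' | grep -E "eef_pos|force"
```

```text
eef_pos: [0.4836, 0.0661, 0.2038]
wrist_force: [-0.0, -0.1, -0.3]
grasp_force: 0.0
```

```bash
python3 -m jog '[[0,-0.001,0,0,0,0,0],[0,-0.001,0,0,0,0,0]]' | grep -E "eef_pos|force"
```

```text
eef_pos: [0.4836, 0.0653, 0.2037]
wrist_force: [0.3, -0.1, 0.7]
grasp_force: 0.0
```

Contact is gone: the force peaked at 3 N and then fell to zero, so the toe has snapped past the lip. I'll back off and look.

```bash
python3 -m jog '[[0,0.02,0,0,0,0,0],[0,0.045,0,0,0,0,0],[0,0.05,0,-0.04,0,0,0],[0,0.05,0,-0.08,0,0,0],[0,0.03,0,-0.12,0,0,0],[0,0,0,-0.14,0,0,0],[0,-0.02,0,-0.14,0,0,0],[0,-0.02,0,-0.14,0,0,0],[0,-0.02,0,-0.14,0,0,0]]' | grep -E "clock|eef_pos|force"
python3 - <<'E'
from h import *
a=r.snapshot("wrist")[...,::-1];b=r.snapshot("scene")[...,::-1];t=r.snapshot("top")[...,::-1];cv2.imwrite("pics/t5.png",t);cv2.imwrite("pics/w5.png",a)
f=lambda q,s:cv2.resize(q,s,interpolation=cv2.INTER_CUBIC)
cv2.imwrite("pics/c5.png",np.hstack([f(a[180:330,220:420],(400,300)),f(b[170:270,280:400],(360,300))]))
im=cv2.imread("pics/top.png");g=lambda q:cv2.cvtColor(q,cv2.COLOR_BGR2GRAY).astype(np.float32)
for (x0,x1,y0,y1) in((292,364,233,290),):
    A=g(im)[y0:y1,x0:x1];B=g(t)[y0:y1,x0:x1];print(cv2.phaseCorrelate(A,B,cv2.createHanningWindow(A.shape[::-1],cv2.CV_32F)))
E
```

```text
clock: 9.42
eef_pos: [0.4872, 0.0446, 0.3439]
wrist_force: [-0.7, 0.8, -0.1]
grasp_force: 0.0
((-0.0028006003368474808, -0.09965511044455155), 0.7780039963898835)
```

View pics/c5.png

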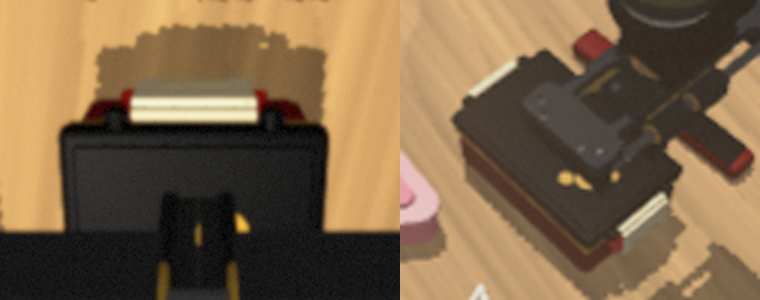

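In the left half, the left clip is folded down between the red lip ends. Its edge is at full-picture row 219.5 and the lid end at row 243, both near column 317. In the scene half both clips lie flat on the box's ends.

Run:
```python
from h import *
o=np.array([-.173,.985,0]);l=plane("wrist",(317,243),.068)
for z in(.028,.032):print((plane("wrist",(317,219.5),z)-l)@o)
print("lip",(plane("wrist",(317,226),.035)-l)@o,"expect .008")
a,b=plane("wrist",(284.5,219.5),.028),plane("wrist",(346.5,219.5),.028);print(np.linalg.norm(a-b))
```

```text
0.00913152119485514
0.010126803996683545
lip 0.005004233787085258 expect .008
0.05541133447118497
```

The left clip is tucked. I'll check the right clip again from further out, since its force trace was less clear.

```bash
python3 -m jog '[[0,-0.03,-0.002,0,0,0,0],[0,-0.07,-0.002,0,0,0,0],[0,-0.11,-0.002,0,0,0,0],[0,-0.15,-0.002,0,0,0,0],[0,-0.19,-0.002,0,0,0,0],[0,-0.23,-0.002,0,0,0,0],[0,-0.27,-0.002,0,0,0,0],[0,-0.3,-0.002,0,0,0,0],[0,-0.314,-0.002,0,0,0,0],[0,-0.314,-0.002,0,0,0,0],[0,-0.314,-0.002,0,0,0,0],[0,-0.314,-0.002,0,0,0,0]]' | grep -E "clock|eef_pos|force"
python3 - <<'E'
from h import *
a=r.snapshot("wrist")[...,::-1];cv2.imwrite("pics/w6.png",a);print(r.observe()["eef_pos"])
cv2.imwrite("pics/c6.png",cv2.resize(a[0:150,210:410],(800,600),interpolation=cv2.INTER_CUBIC))
E
```

```text
clock: 10.57
eef_pos: [0.5401, -0.2608, 0.3434]
wrist_force: [0.4, -0.5, 0.2]
grasp_force: 0.0
[ 0.5401 -0.2607  0.3437]
```

View pics/c6.png

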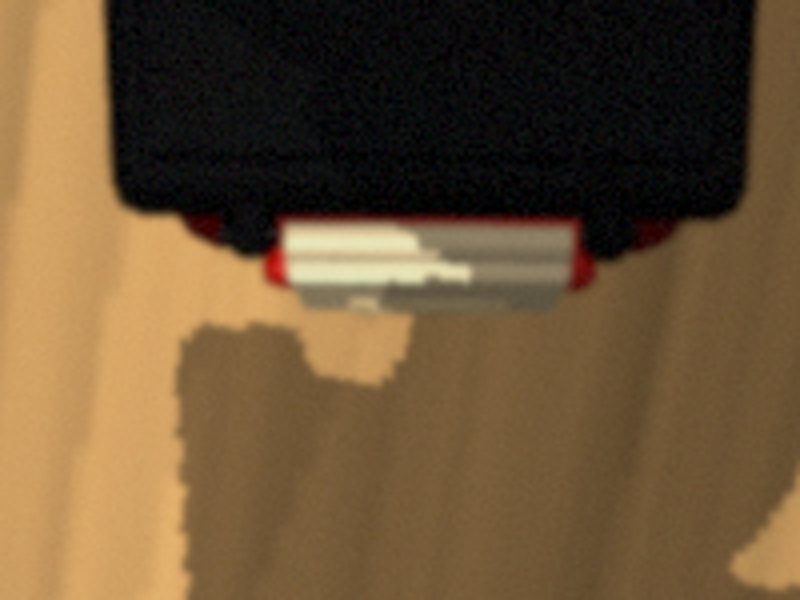

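The right clip's edge is at row 310 of the crop, its lid end at row 213 and the lip ends at row 288. The clip lies flat against the lip, as on the left.

Run:
```python
from h import *
o=np.array([.172,-.985,0]);l=plane("wrist",(317,53.25),.068)
print((plane("wrist",(317,77.5),.028)-l)@o,(plane("wrist",(317,77.5),.032)-l)@o,"lip",(plane("wrist",(317,72),.035)-l)@o)
im=cv2.imread("pics/top.png");t=r.snapshot("top")[...,::-1];g=lambda q:cv2.cvtColor(q,cv2.COLOR_BGR2GRAY).astype(np.float32)
for (x0,x1,y0,y1) in((292,364,233,290),(280,345,233,290),(270,315,190,232),(150,200,280,320)):
    A=g(im)[y0:y1,x0:x1];B=g(t)[y0:y1,x0:x1];print(cv2.phaseCorrelate(A,B,cv2.createHanningWindow(A.shape[::-1],cv2.CV_32F)))
```

```text
0.009564824945414852 0.010152166733937389 lip 0.006596752035089448
((-0.3272630568707271, 0.054728018584185634), 0.9437828476782198)
((-0.16979145459378486, 0.059070591307907705), 0.8640432039896647)
((0.5301695782572509, 0.5075731435659563), 0.9827577295421083)
((0.010207245932765119, 0.0673926154879112), 0.9910663871765136)
```

```bash
python3 -c "
from workcell import r
print(r.sign_off())"
```

```text
the job is handed in; nothing more can be done
None
```

Both clips measure as folded down and tucked under their lips in the final pictures, the box crept about 1 mm at most, and I handed the job in at about 10.6 s with the arm clear; no verdict was returned.

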